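# Clamp a circuit board with the wedge lock

## Task

Clamp the circuit board in its holder: close the sliding bar on the board until the board sits against the fixed stop, then slide the thumb wedge along its ramp until it jams the bar fast, and let go. The board must stay gripped firmly with your hand off, but push by feel: no more than firm thumb pressure, or the board's edge is crushed. Leave the other things on the bench where they are.

Things in the scene. Friction and masses are not known exactly. Their poses are not given: they have to be found in the camera images.
- holder: Board holder: dark steel base 186 x 200 x 10 mm, fixed to the bench. x: the way the bar closes; y: the way the wedge is driven in; z up. Origin at bench height under the front face of its near fence, on the bar's centre line. Along x: fence (-16..0 mm), wedge, bar, board, fixed stop, whose face is shimmed anywhere in x 136..138 mm and not reported: how far to go must be felt.
- clamp_bar (a joint): Travel (m) of the sliding bar along holder +x: 0 open, 0.034 end of track; it closes on the board, and the board on the stop, at 0.022 to 0.025. 2 N friction, 3 to 5 N once it shoves the board along; a 10 N push seats it. Stays where left. Bar 124 x 16 mm, top 27 mm up, jaw face at holder x = 34 mm + travel. The steel ramp block on its back (slope 0.18) is shimmed too: its face is up to 5 mm off, unreported.
- bar_fin (a point): Centre, 52 mm above the bench, of the aluminium fin on the sliding bar by which it is moved: 10 mm thick along holder x, 26 mm wide along y, free from 27 mm to its top 68 mm above the bench. At holder y +38 mm, x = 26 mm + travel. Axes as the holder's.
- wedge (a joint): Travel (m) of the thumb wedge along holder +y: 0 parked, 0.116 end of track; barred by the ramp block until the bar is closed. Slides with 1.5 N friction until it meets the closed bar's ramp, anywhere from 0.030 to 0.102; then 1 mm more drives the bar 0.18 mm and resistance soars (about 10 N per mm of wedge). Self-locking. The squeeze left on the board is 0.7 to 1.1 x the peak push.
- wedge_fin (a point): Centre, 52 mm above the bench, of the steel thumb fin near the wedge's heel: 10 mm thick along holder y, 26 mm wide along x, free from 25 mm to its top 66 mm above the bench. At holder x 16 mm, y = -100 mm + travel. Wedge: steel, 80 mm long (y), captive on the base, 26 mm wide at the leading nose, 40 mm at the heel, top 24 mm. Axes as the holder's.
- board_centre (a point): Centre of the green circuit board, 80 (holder x) x 90 x 4 mm, 130 to 250 g, parts up to 7 mm high on it; lies loose on two ledges between bar and stop, top 18 mm above the bench. Held safely by a squeeze of 8 N or more; its edge is crushed above 30 N. A push of about 15 N on the wedge is right; stop by force.
- solder_spool: Bystander: spool of solder wire, 52 mm across, 42 mm high, standing on the bench left of the holder. Origin at its underside.
- screw_dish: Bystander: small round steel screw dish, 44 mm across, 16 mm high, standing on the holder's base plate at its far right corner. Origin at its underside.
- flux_bottle: Bystander: white bottle 40 mm across, 85 mm high, standing right of the holder. Origin at its underside.
- screwdriver: Bystander: screwdriver 160 mm long lying right of the holder's near half. Origin at its underside, mid-length.
- parts_box: Bystander: white divided parts box 100 x 160 x 30 mm, far left. Origin at its underside.
- meter: Bystander: black hand multimeter 140 x 75 x 35 mm lying far right. Origin at its underside.
- tip_tin: Bystander: brass tip-cleaner bowl 64 mm across, 30 mm high, left. Origin at its underside.
Things that resemble listed ones, but are neither listed nor needed, are in the scene too. What is shaped like the part that bears board_centre but red or white is not meant.

How it is judged:
By the outcome, as a careful person would: the job done as asked, in the order asked, and still so for the second after the job is handed in, with the robot touching nothing.
It also fails if it takes over 48 s, if anything falls off the work surface, if the arm or the gripper's body presses on something with over 40 N, if the wrist force passes 120 N, or if a joint passes its speed limit or range.

## Robot

A 6-joint arm with a two-finger parallel gripper is mounted at the origin on the work surface. World frame = base frame: x ahead of the robot, y to its left, z up, the work surface at z = 0. Lengths are in mm, angles in rad, forces in N, time in s.
With the tool pointing down it reaches from about 350 to 875 mm from the base axis. Payload 4.2 kg.
Tool frame: the origin (TCP) lies at the very end of the fingers, on their centre line; the grasp point (between the pads) lies 19 mm behind it (grip_point_offset is the distance from the TCP to the grasp point, in mm); z points along the fingers, x is the direction in which the jaws open and shut, and the axes are right-handed (so a half turn about z gives the same grasp; the last joint's range is limited). The gripper opens to 87 mm and grips with 3 to 60 N. Pads are 19 mm wide; open, the fingers measure 117 mm over their backs; the gripper's body (75 mm by 190 mm) begins 51 mm behind the grasp point.
Start: joints at [-0.841, 0.385, 0.008, 0, -1.194, -0.259], TCP at [283.511, -556.975, 222.55] pointing down, gripper open.
Joint ranges: [-3.14, 3.14], [-1.21, 2.06], [-1.07, 1.41], [-3.16, 2.05], [-2.99, -0.16], [-3.1, 3.1]. Speed limits (rad/s): [2.79, 2.79, 3.14, 3.14, 3.14, 3.14].

## Interface

Orientations are given as a unit quaternion [w, x, y, z].
In Python, from cell import sense, get_image, finish_job, silhouettes, place_of, grip_point_offset gives the robot as it stands.
- The arm moves only by the tool jog_arm, never from a script. Its argument "moves" is a list of rows, each a list of 3 entries, a list of its own where there are three numbers: the closure, from -1 (fully open) to 1 (shut), then the shift along the tool's x, y, z in mm, then the turn about the tool's z in rad. A call has 1 to 20 rows; each row is the pose to reach, as a shift and turn from the pose commanded when the call began, along the tool's axes at that moment; what a row does not reach only later rows make up. A row lasts 1/10 s, in which the tool goes at most 50 mm and 8.59 degrees, less where a joint would pass 70% of its speed; a pose out of reach is approached as far as the arm can. A call with a gripper value outside its range is refused whole. The fingers move at their own pace and stop on an object; "newtons" is the grip in N (left out, the last holds). Time passes only in rows, so rows that repeat a pose let the fingers close. It gives the time, the measured TCP pose, the force and the opening at its end, in the units of the state.
- sense(): the state, without advancing time (a new reading comes with each control period).
- get_image(name): name is "scene" or "top" or "wrist"; returns a dict with "frame" (480x640x3 uint8, blue, green, red), "camera_matrix" (3x3 intrinsics, pixels), "D" ([k1, k2, p1, p2, k3] as OpenCV has them; the pictures are not rectified), "pose" (4x4, takes a point from camera to world coordinates). Camera axes: x right, y down, z forward; pixel columns grow to the right and rows downward; lengths in mm; the calibration is good to about 2 mm. A picture is of the moment at which its call begins. There is no depth.
- finish_job(): hands the job in, once; it reports no verdict.
Trained networks look in a picture, given as the dict that the camera call returned (one of the last four; its "shot" number tells which), for a name from the list of things; names that differ only in an ending like _2 or _b are one class to them, and where a whole thing is asked for, a point or a joint stands for the part that bears it (a point fixed in the world has none). Each returns a list of dicts, best first, with "conf" (0 to 1); they miss things now and then, are a little off and sometimes report something else, mostly with a low value. They report only what shows in the picture. A call takes as long as a camera call. They do not tell look-alikes from the thing itself.
- silhouettes(query, picture): "region" (480x640 bool, what is visible of it) and "pixel" ([column, row] in pixels, amid what is visible of it).
- place_of(query, picture): "pixel" ([column, row] in pixels: a listed point, or the origin of a listed thing).
The state is a dict: "time": time; "joints": joint angles; "joint_vel": joint speeds; "effort": joint torques, N m; "eef_pos": TCP position; "tool_rot": TCP orientation; "contact_force": force on the tool from outside, world axes, zero at the start; "wrist_torque": the same for the moment, N m; "opening": finger opening in mm.
Only numpy, scipy, OpenCV 4.12 (cv2) and the standard library are available. Lean on these libraries where they do the work, as an engineer would, in place of code of your own. Each camera call takes 0.05 s, during which the arm holds its last target. There are 200 camera calls.

## Working session

There is one attempt and no reset: what is moved stays moved. The work goes in short steps, Python scripts to look and compute and a tool call to move; the robot and the scene stay as the last step left them, time stands still between calls to the robot, and variables do not carry over. Pictures are saved under pics/ and viewed, about 8 in all and at most 12, crops included, and the job is handed in when it is done.

Besides the shell and the picture viewer there is one more tool, called after "Request:" as name([rows], argument=value, ...), one row to a line, values as JSON. jog_arm: Moves the arm, as the interface text tells. Its arguments: {"type":"object","properties":{"moves":{"type":"array","items":{"type":"array"}},"newtons":{"type":"number"}},"required":["moves"]}

```bash
ls; mkdir -p pics; cat > h.py <<'E'
import numpy as np, cv2
from cell import *
def ray(p,uv):
    n=cv2.undistortPoints(np.array([[uv]],float),np.array(p["camera_matrix"],float),np.array(p["D"],float))[0,0]
    T=np.array(p["pose"]); return T[:3,3],T[:3,:3]@np.array([n[0],n[1],1.])
def atz(p,uv,z):
    o,d=ray(p,uv); return o+d*(z-o[2])/d[2]
def proj(p,X):
    T=np.linalg.inv(np.array(p["pose"])); X=np.atleast_2d(np.array(X,float))
    return cv2.projectPoints(X,cv2.Rodrigues(T[:3,:3])[0],T[:3,3],np.array(p["camera_matrix"],float),np.array(p["D"],float))[0][:,0]
E
python3 - <<'E'
from h import *
s=sense(); print({k:np.round(v,3).tolist() for k,v in s.items()})
Z={'holder':0,'bar_fin':52,'wedge_fin':52,'board_centre':18,'screw_dish':10,'flux_bottle':0,'screwdriver':0,'solder_spool':0}
for n in ("scene","top"):
    p=get_image(n); cv2.imwrite(f"pics/{n}0.png",p["frame"])
    print(n,np.round(p["pose"],2).tolist())
    for q,z in Z.items():
        for r in place_of(q,p)[:4]: print(q,np.round(r["pixel"]),round(r["conf"],2),np.round(atz(p,r["pixel"],z)))
E
```

```text
pics
{'time': 0.0, 'joints': [-0.841, 0.386, 0.007, -0.001, -1.194, -0.259], 'joint_vel': [-0.0, 0.001, 0.001, 0.0, 0.001, -0.0], 'effort': [-0.001, -39.066, 18.74, 4.22, 0.011, -0.0], 'eef_pos': [283.244, -556.463, 221.479], 'tool_rot': [-0.001, 0.523, 0.852, 0.001], 'contact_force': [-0.413, 0.06, -0.916], 'wrist_torque': [-0.007, -0.012, 0.031], 'opening': 87.131}
scene [[-0.08, 0.78, -0.62, 1349.59], [1.0, 0.07, -0.04, 63.19], [0.01, -0.62, -0.78, 1007.01], [0.0, 0.0, 0.0, 1.0]]
holder [344. 223.] 0.72 [501.  49.   0.]
bar_fin [358. 219.] 0.93 [531.  83.  52.]
wedge_fin [305. 212.] 0.74 [519. -47.  52.]
board_centre [227. 200.] 0.9 [ 465. -253.   18.]
board_centre [340. 249.] 0.89 [599.  44.  18.]
board_centre [391. 314.] 0.8 [764. 164.  18.]
board_centre [257. 307.] 0.61 [ 773. -126.   18.]
screw_dish [299. 254.] 0.7 [615. -53.  10.]
flux_bottle [269. 265.] 0.91 [ 646. -120.    0.]
screwdriver [276. 211.] 0.64 [ 476. -126.   -0.]
solder_spool [403. 236.] 0.62 [531. 196.   0.]
top [[0.0, -0.99, 0.11, 487.18], [-1.0, -0.0, 0.03, 10.72], [-0.03, -0.11, -0.99, 1160.01], [0.0, 0.0, 0.0, 1.0]]
holder [312. 275.] 0.83 [503.  52.   0.]
holder [144. 291.] 0.15 [461. 481.   0.]
bar_fin [296. 260.] 0.62 [539.  89.  52.]
wedge_fin [349. 271.] 0.95 [512. -39.  52.]
board_centre [205. 269.] 0.87 [518. 322.  18.]
board_centre [310. 239.] 0.79 [594.  56.  18.]
board_centre [432. 295.] 0.73 [ 454. -243.   18.]
board_centre [266. 176.] 0.65 [754. 170.  18.]
screw_dish [353. 231.] 0.55 [614. -51.  10.]
flux_bottle [382. 220.] 0.64 [ 645. -127.    0.]
screwdriver [384. 280.] 0.85 [ 490. -129.    0.]
solder_spool [253. 261.] 0.77 [539. 203.   0.]
```

```bash
python3 - <<'E'
import cv2
a=cv2.imread("pics/top0.png")[190:330,220:420]; cv2.imwrite("pics/topc.png",cv2.resize(a,None,fx=4,fy=4,interpolation=cv2.INTER_CUBIC))
a=cv2.imread("pics/scene0.png"); cv2.imwrite("pics/scenec.png",cv2.resize(a[160:340,180:460],(800,514)))
E
```

```text
(no output)
```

View pics/topc.png

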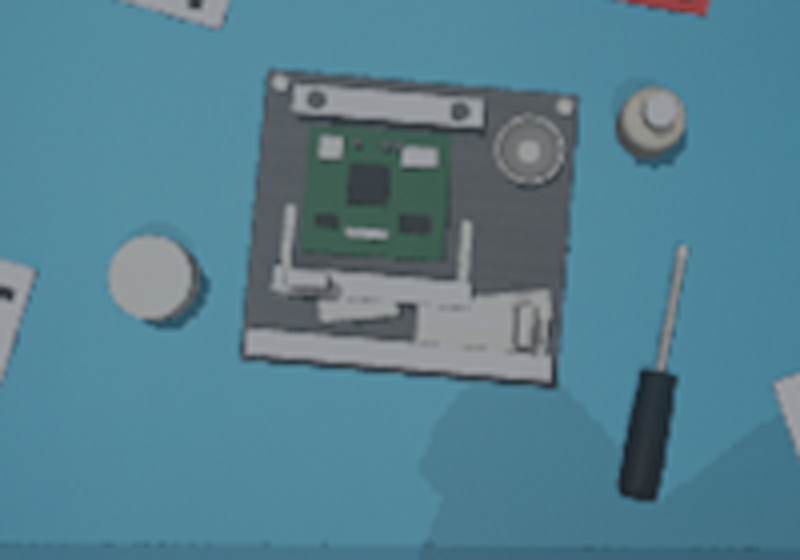

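View pics/scenec.png

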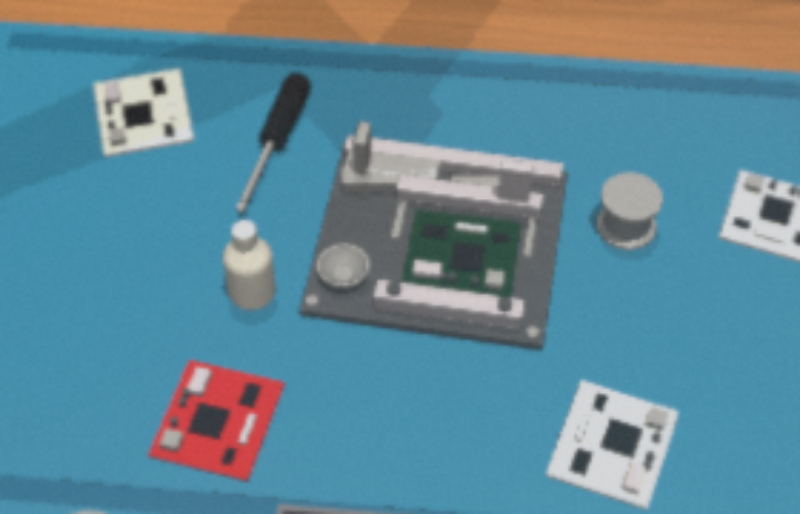

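Request:
jog_arm([
  [1, [407, 517, -60], 0.55],
  [1, [407, 517, -60], 0.55],
  [1, [407, 517, -60], 0.55],
  [1, [407, 517, -60], 0.55],
  [1, [407, 517, -60], 0.55],
  [1, [407, 517, -60], 0.55],
  [1, [407, 517, -60], 0.55],
  [1, [407, 517, -60], 0.55],
  [1, [407, 517, -60], 0.55],
  [1, [407, 517, -60], 0.55],
  [1, [407, 517, -60], 0.55],
  [1, [407, 517, -60], 0.55],
  [1, [407, 517, -60], 0.55],
  [1, [407, 517, -60], 0.55],
  [1, [407, 517, -60], 0.55],
  [1, [407, 517, -60], 0.55],
], newtons=40)

```text
time: 2.5
eef_pos: [559.3, 40.1, 282.2]
tool_rot: [-0.0, 0.734, 0.679, -0.001]
contact_force: [-0.1, -1.5, -0.3]
opening: 0.4
```

```bash
python3 - <<'E'
from h import *
s=sense(); print({k:np.round(s[k],3).tolist() for k in("time","joints","eef_pos","tool_rot","contact_force","opening")})
p=get_image("wrist"); cv2.imwrite("pics/w0.png",p["frame"]); print(np.round(p["pose"],3).tolist())
for q,z in {'holder':0,'bar_fin':52,'wedge_fin':52,'board_centre':18}.items():
    for r in place_of(q,p)[:3]: print(q,np.round(r["pixel"],1),round(r["conf"],2),np.round(atz(p,r["pixel"],z),1))
E
```

```text
{'time': 2.5, 'joints': [0.361, 0.239, -0.051, -0.0, -1.281, -2.01], 'eef_pos': [559.3, 40.092, 282.21], 'tool_rot': [-0.0, 0.734, 0.679, -0.001], 'contact_force': [-0.116, -1.532, -0.321], 'opening': 0.367}
[[0.079, 0.968, 0.238, 494.22], [0.997, -0.077, -0.019, 45.436], [-0.0, 0.239, -0.971, 443.614], [0.0, 0.0, 0.0, 1.0]]
holder [322.8 160.7] 0.97 [505.2  50.9   0. ]
bar_fin [354.9 185.9] 0.7 [536.   85.8  52. ]
bar_fin [324.9 228.2] 0.69 [584.2  46.8  52. ]
bar_fin [424.2 177.2] 0.34 [531.9 168.1  52. ]
wedge_fin [246.1 171.8] 0.82 [509.3 -40.2  52. ]
board_centre [ 94.6 136.4] 0.96 [ 448.7 -237.    18. ]
board_centre [520.5 154.6] 0.85 [515.1 304.6  18. ]
board_centre [632.3 106. ] 0.74 [461.2 456.5  18. ]
```

View pics/w0.png

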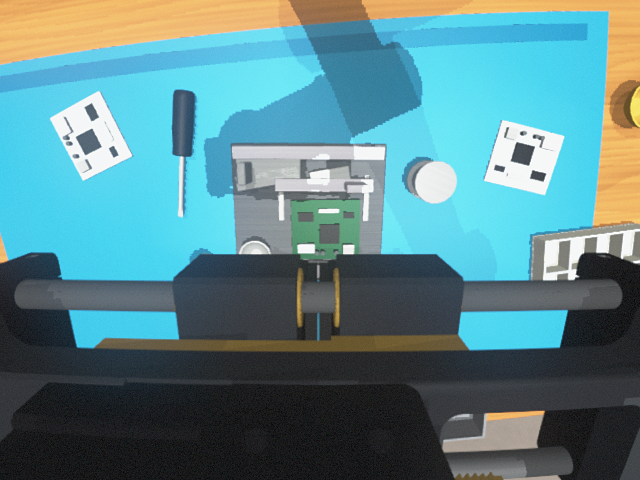

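The green board sits in the holder at (328,232). Its look-alikes are the white boards at (90,140) and (523,155), and the red one was ruled out in the scene view. The bar's fin shows near (355,186) and the wedge's fin near (246,172). I'll go lower for one close look.

Request:
jog_arm([
  [1, [10, 20, 110], 0],
  [1, [10, 20, 110], 0],
  [1, [10, 20, 110], 0],
  [1, [10, 20, 110], 0],
  [1, [10, 20, 110], 0],
])

```text
time: 3.25
eef_pos: [581.6, 48.4, 174.8]
tool_rot: [0.001, 0.734, 0.679, 0.001]
contact_force: [0.3, -0.0, 0.5]
opening: 0.3
```

```bash
python3 - <<'E'
from h import *
s=sense(); print(s["eef_pos"],s["time"])
p=get_image("wrist"); t=get_image("top"); print(np.round(p["pose"],3).tolist())
f=p["frame"].copy()
for q,z in {'holder':0,'bar_fin':52,'wedge_fin':52}.items():
    for r in place_of(q,p)[:2]: print(q,np.round(r["pixel"],1),round(r["conf"],2),np.round(atz(p,r["pixel"],z),1))
# nominal model overlay: holder origin/yaw guess
yaw=-.08;o=np.array([505,51.]);R=np.array([[np.cos(yaw),-np.sin(yaw)],[np.sin(yaw),np.cos(yaw)]])
def box(x0,x1,y0,y1,z,c):
    X=[np.r_[o+R@[x,y],z] for x,y in((x0,y0),(x1,y0),(x1,y1),(x0,y1))]
    cv2.polylines(f,[proj(p,X).round().astype(int)],True,c,1)
box(-16,170,-100,100,10,(0,0,255)); box(21,31,25,51,68,(0,255,0)); box(3,29,-105,-95,66,(255,0,255))
cv2.imwrite("pics/w1.png",cv2.resize(f[60:320,150:500],(800,594)))
E
```

```text
[581.63039339  48.40184608 174.78755307] 3.25
[[0.079, 0.967, 0.242, 515.844], [0.997, -0.077, -0.019, 53.704], [0.0, 0.243, -0.97, 335.915], [0.0, 0.0, 0.0, 1.0]]
holder [314.9 137.7] 0.63 [503.  52.   0.]
bar_fin [359.3 172.4] 0.87 [536.3  87.5  52. ]
wedge_fin [204.5 152.6] 0.63 [509.1 -41.4  52. ]
```

View pics/w1.png

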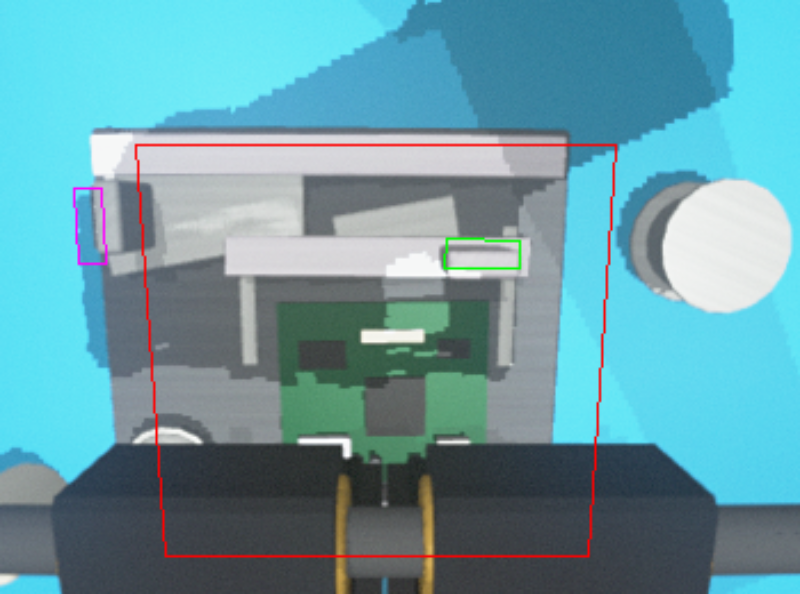

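Overlay: yaw -0.08 fits. The base is offset about 19 mm to -y. The bar's fin top is at about (487,258), close to my green box. The wedge's fin top is at (108,215), about 10 mm further along +y than parked. Next I'll bring the shut fingers behind the bar's fin.

Request:
jog_arm([
  [1, [35, -73, 50], 0],
  [1, [35, -73, 50], 0],
  [1, [35, -73, 50], 0],
  [1, [35, -73, 50], 0],
  [1, [35, -73, 90], 0],
  [1, [35, -73, 128], 0],
  [1, [35, -73, 128], 0],
  [1, [35, -73, 128], 0],
])

```text
time: 4.3
eef_pos: [512.1, 89.4, 45.6]
tool_rot: [0.001, 0.734, 0.679, 0.001]
contact_force: [-0.2, 0.7, 0.4]
opening: 0.3
```

```bash
python3 - <<'E'
from h import *
s=sense(); print(s["eef_pos"],s["time"],s["contact_force"])
p=get_image("scene"); cv2.imwrite("pics/s1.png",cv2.resize(p["frame"][150:290,260:440],(800,622))[:600])
E
```

```text
[512.06656335  89.41440638  45.57599252] 4.3 [-0.1603578   0.74080756  0.40209232]
```

View pics/s1.png

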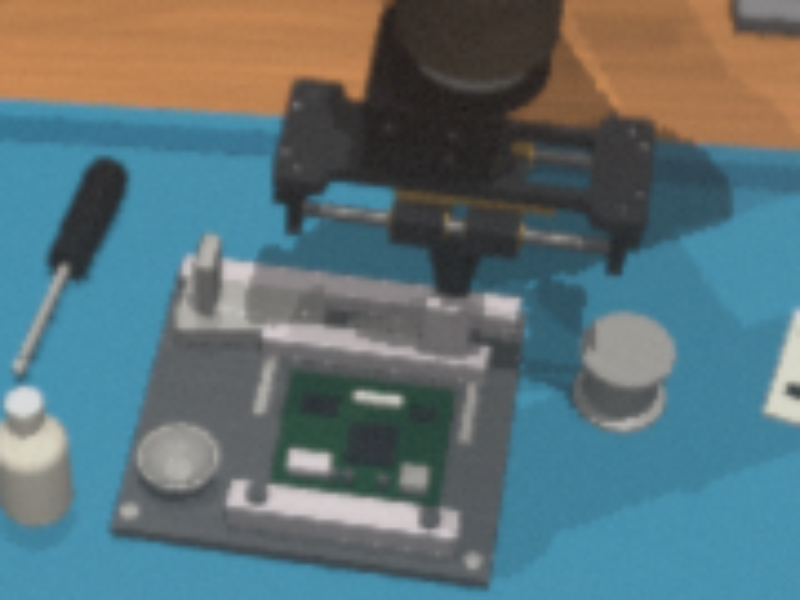

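Fingers (450,275) are just behind the bar's fin (445,325), laterally aligned. Pushing.

Request:
jog_arm([
  [1, [0, 4, 0], 0],
  [1, [0, 8, 0], 0],
  [1, [0, 11, 0], 0],
  [1, [0, 14, 0], 0],
  [1, [0, 17, 0], 0],
  [1, [0, 20, 0], 0],
  [1, [0, 22, 0], 0],
  [1, [0, 24, 0], 0],
  [1, [0, 24, 0], 0],
])

```text
time: 5.25
eef_pos: [534.3, 87.2, 44.4]
tool_rot: [-0.0, 0.735, 0.678, -0.0]
contact_force: [-1.7, -0.3, 0.4]
opening: 0.6
```

Request:
jog_arm([
  [1, [0, 1, 0], 0],
  [1, [0, 2, 0], 0],
  [1, [0, 3, 0], 0],
  [1, [0, 4, 0], 0],
  [1, [0, 4, 0], 0],
])

```text
time: 5.75
eef_pos: [538.2, 86.9, 44.4]
tool_rot: [-0.0, 0.735, 0.679, -0.0]
contact_force: [-3.3, -1.2, 0.7]
opening: 0.4
```

Request:
jog_arm([
  [1, [0, 1, 0], 0],
  [1, [0, 2, 0], 0],
  [1, [0, 3, 0], 0],
  [1, [0, 3, 0], 0],
])

```text
time: 6.15
eef_pos: [539.3, 86.7, 44.4]
tool_rot: [-0.001, 0.735, 0.678, -0.002]
contact_force: [-7.4, 2.3, 5.3]
opening: 0.5
```

Request:
jog_arm([
  [1, [0, 0, 0], 0],
  [1, [0, 0.5, 0], 0],
  [1, [0, 0.5, 0], 0],
])

```text
time: 6.45
eef_pos: [539.4, 86.7, 44.4]
tool_rot: [-0.001, 0.735, 0.678, -0.002]
contact_force: [-10.2, 3.4, 5.0]
opening: 0.5
```

```bash
python3 - <<'E'
from h import *
p=get_image("top"); cv2.imwrite("pics/t2.png",cv2.resize(p["frame"][195:295,270:380],None,fx=5.5,fy=5.5,interpolation=cv2.INTER_CUBIC))
s=sense(); print(s["contact_force"],s["time"],s["wrist_torque"])
E
```

```text
[-10.26149307   2.41303286   5.41114019] 6.5 [0.5924457  2.64119574 0.00295474]
```

View pics/t2.png

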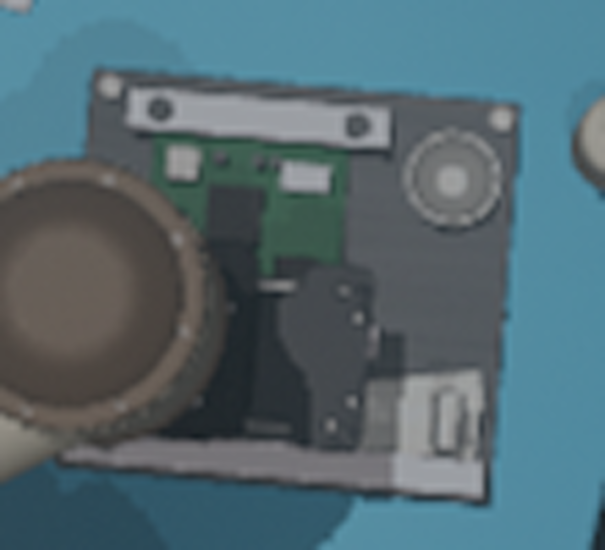

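The board's far edge now lies against the stop (250,148), and the force rises with no further travel. One more nudge for certainty, then back off and up.

Request:
jog_arm([
  [1, [0, 0.5, 0], 0],
  [1, [0, 0.5, 0], 0],
  [1, [0, 0.5, 0], 0],
])

```text
time: 6.8
eef_pos: [539.3, 86.7, 44.4]
tool_rot: [-0.002, 0.735, 0.678, -0.002]
contact_force: [-10.9, 3.0, 6.5]
opening: 0.5
```

Request:
jog_arm([
  [1, [0, -3, 0], 0],
  [1, [0, -12, 0], 0],
  [1, [0, -12, -40], 0],
  [1, [0, -12, -70], 0],
  [1, [-20, -20, -70], 0],
])

```text
time: 7.3
eef_pos: [526.2, 71.1, 119.6]
tool_rot: [0.003, 0.733, 0.68, 0.007]
contact_force: [0.1, 0.1, -0.3]
opening: 0.5
```

Request:
jog_arm([
  [1, [-138, -4, 0], -1.571],
  [1, [-138, -4, 0], -1.571],
  [1, [-138, -4, 0], -1.571],
  [1, [-138, -4, 0], -1.571],
  [1, [-138, -4, 0], -1.571],
  [1, [-138, -4, 0], -1.571],
  [1, [-138, -4, 0], -1.571],
  [1, [-138, -4, 0], -1.571],
  [1, [-138, -4, 0], -1.571],
  [1, [-138, -4, 0], -1.571],
  [1, [-138, -4, 0], -1.571],
  [1, [-138, -4, 0], -1.571],
  [1, [-138, -4, 0], -1.571],
])

```text
time: 8.6
eef_pos: [505.9, -69.0, 114.4]
tool_rot: [0.0, 0.041, 0.999, 0.0]
contact_force: [0.8, -0.6, 0.4]
opening: 0.6
```

```bash
python3 - <<'E'
from h import *
s=sense(); q=s["tool_rot"]; print(s["eef_pos"],s["time"],s["joints"],2*np.arctan2(q[2],q[1])-np.pi/2)
for n in("top","scene"):
    p=get_image(n)
    for q in("bar_fin","wedge_fin","board_centre"):
        for r in place_of(q,p)[:2]: print(n,q,np.round(r["pixel"]),round(r["conf"],2),np.round(atz(p,r["pixel"],18 if q[:2]=="bo" else 52),1))
cv2.imwrite("pics/s2.png",cv2.resize(p["frame"][150:290,260:440],(800,622))[:600])
E
```

```text
[505.90068622 -68.97188898 114.42417776] 8.6 [ 1.82858509e-01  3.02520087e-01 -4.20134283e-01  6.77148276e-05
 -8.47339085e-01 -2.64439273e-01] 1.4892603682419248
top bar_fin [298. 251.] 0.55 [561.5  86.4  52. ]
top board_centre [383. 171.] 0.94 [ 766.1 -128.4   18. ]
top board_centre [207. 268.] 0.82 [520.9 316.3  18. ]
scene bar_fin [358. 224.] 0.56 [545.6  82.4  52. ]
scene wedge_fin [304. 212.] 0.82 [517.9 -49.2  52. ]
scene board_centre [392. 316.] 0.94 [768.5 166.4  18. ]
scene board_centre [451. 235.] 0.72 [533.5 311.4  18. ]
```

View pics/s2.png

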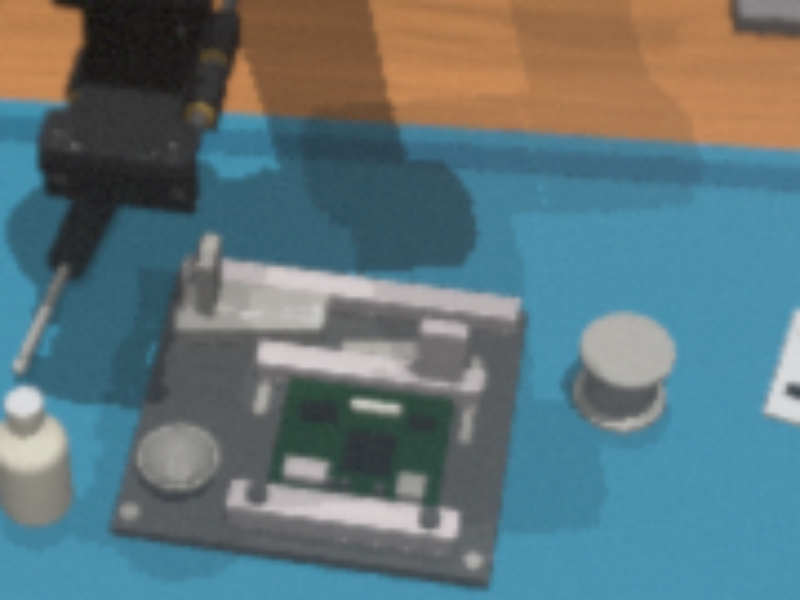

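The bar has moved in and stands against the board, which is against the stop. The wedge's fin is at (208,275). Going down behind it.

Request:
jog_arm([
  [1, [-4, -2, 35], 0],
  [1, [-4, -2, 72], 0],
  [1, [-4, -2, 72], 0],
  [1, [-4, 2, 72], 0],
  [1, [-4, 5, 72], 0],
  [1, [-4, 8, 72], 0],
  [1, [-4, 11, 72], 0],
  [1, [-4, 14, 72], 0],
  [1, [-4, 17, 72], 0],
  [1, [-4, 20, 72], 0],
  [1, [-4, 23, 72], 0],
  [1, [-4, 25, 72], 0],
  [1, [-4, 25, 72], 0],
])

```text
time: 10.3
eef_pos: [511.6, -43.8, 42.3]
tool_rot: [-0.0, 0.039, 0.999, 0.0]
contact_force: [-0.8, 1.0, -0.8]
opening: 0.8
```

Request:
jog_arm([
  [1, [0, 3, 0], 0],
  [1, [0, 6, 0], 0],
  [1, [0, 9, 0], 0],
  [1, [0, 11, 0], 0],
  [1, [0, 12, 0], 0],
  [1, [0, 12, 0], 0],
])

```text
time: 10.9
eef_pos: [512.6, -32.0, 42.5]
tool_rot: [-0.0, 0.039, 0.999, 0.0]
contact_force: [-0.8, 0.0, -0.4]
opening: 0.6
```

```bash
python3 - <<'E'
from h import *
for n in("scene","wrist"):
    p=get_image(n)
    for q in("bar_fin","wedge_fin"):
        for r in place_of(q,p)[:2]: print(n,q,np.round(r["pixel"]),round(r["conf"],2),np.round(atz(p,r["pixel"],52),1))
    if n=="scene": cv2.imwrite("pics/s3.png",cv2.resize(p["frame"][150:290,260:440],(800,622))[:600])
print(sense()["contact_force"])
E
```

```text
scene bar_fin [357. 226.] 0.9 [553.9  79.7  52. ]
scene bar_fin [268. 261.] 0.23 [ 672.1 -115.1   52. ]
scene wedge_fin [319. 209.] 0.68 [506.6 -13.3  52. ]
scene wedge_fin [301. 258.] 0.62 [657.5 -40.8  52. ]
wrist wedge_fin [322. 320.] 0.41 [512.1 -14.3  52. ]
[ 0.73440839 -0.52115634 -1.18518398]
```

View pics/s3.png

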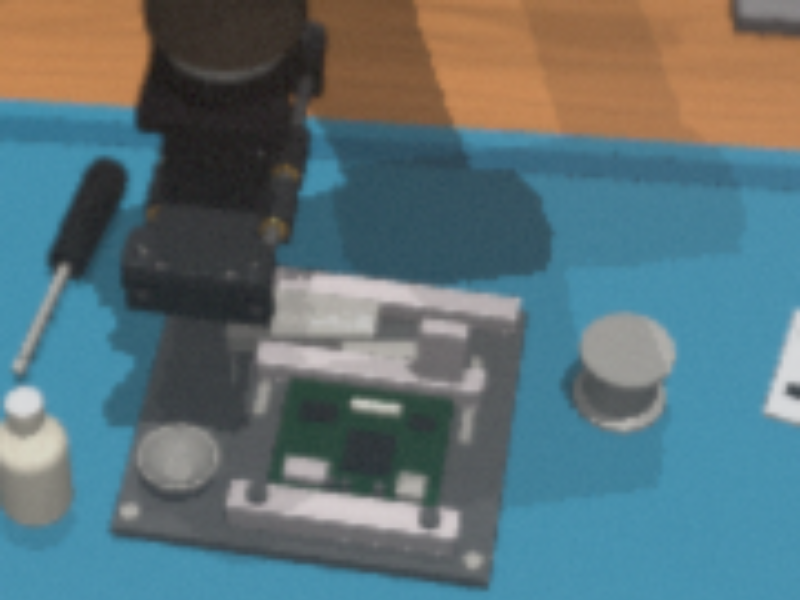

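The wedge is moving (nose from (325,310) to (380,310)) and nearing the ramp block. On in 4 mm steps, watching the force.

Request:
jog_arm([
  [1, [0, 1.5, 0], 0],
  [1, [0, 3, 0], 0],
  [1, [0, 4, 0], 0],
  [1, [0, 4, 0], 0],
])

```text
time: 11.6
eef_pos: [513.2, -28.2, 42.7]
tool_rot: [0.0, 0.039, 0.999, 0.0]
contact_force: [0.3, -0.3, -0.1]
opening: 0.3
```

Request:
jog_arm([
  [1, [0, 1.5, 0], 0],
  [1, [0, 3, 0], 0],
  [1, [0, 4, 0], 0],
  [1, [0, 4, 0], 0],
])

```text
time: 12.0
eef_pos: [513.4, -24.0, 42.5]
tool_rot: [0.0, 0.039, 0.999, 0.0]
contact_force: [0.7, -0.1, 0.7]
opening: 0.3
```

Request:
jog_arm([
  [1, [0, 2, 0], 0],
  [1, [0, 4, 0], 0],
  [1, [0, 4, 0], 0],
])

```text
time: 12.3
eef_pos: [513.6, -20.0, 42.5]
tool_rot: [-0.0, 0.039, 0.999, 0.0]
contact_force: [-0.2, -0.2, -1.0]
opening: 0.7
```

Request:
jog_arm([
  [1, [0, 2, 0], 0],
  [1, [0, 3, 0], 0],
  [1, [0, 3, 0], 0],
])

```text
time: 12.6
eef_pos: [513.9, -17.1, 42.5]
tool_rot: [-0.0, 0.039, 0.999, 0.0]
contact_force: [0.7, 0.5, 0.4]
opening: 0.3
```

Request:
jog_arm([
  [1, [0, 2, 0], 0],
  [1, [0, 4, 0], 0],
  [1, [0, 4, 0], 0],
])

```text
time: 12.9
eef_pos: [514.2, -13.1, 42.5]
tool_rot: [-0.0, 0.039, 0.999, 0.0]
contact_force: [0.2, -0.7, -1.8]
opening: 0.7
```

Request:
jog_arm([
  [1, [0, 2, 0], 0],
  [1, [0, 3, 0], 0],
  [1, [0, 3, 0], 0],
])

```text
time: 13.2
eef_pos: [514.5, -10.2, 42.5]
tool_rot: [-0.0, 0.039, 0.999, 0.0]
contact_force: [0.1, -0.1, -0.8]
opening: 0.5
```

Request:
jog_arm([
  [1, [0, 2, 0], 0],
  [1, [0, 4, 0], 0],
  [1, [0, 4, 0], 0],
])

```text
time: 13.5
eef_pos: [514.8, -6.1, 42.5]
tool_rot: [-0.0, 0.039, 0.999, 0.0]
contact_force: [0.1, -0.7, 0.4]
opening: 0.5
```

Request:
jog_arm([
  [1, [0, 2, 0], 0],
  [1, [0, 3, 0], 0],
  [1, [0, 3, 0], 0],
])

```text
time: 13.8
eef_pos: [514.8, -4.4, 42.6]
tool_rot: [-0.0, 0.039, 0.999, -0.001]
contact_force: [2.5, -6.6, 0.3]
opening: 0.3
```

Contact with the ramp. Small steps by force now.

Request:
jog_arm([
  [1, [0, 0.7, 0], 0],
  [1, [0, 1.5, 0], 0],
  [1, [0, 1.5, 0], 0],
])

```text
time: 14.1
eef_pos: [514.8, -3.9, 42.6]
tool_rot: [-0.001, 0.04, 0.999, -0.001]
contact_force: [2.1, -11.0, 0.9]
opening: 0.4
```

Request:
jog_arm([
  [1, [0, 0.6, 0], 0],
  [1, [0, 1.2, 0], 0],
  [1, [0, 1.2, 0], 0],
])

```text
time: 14.4
eef_pos: [514.8, -3.5, 42.7]
tool_rot: [-0.001, 0.04, 0.999, -0.002]
contact_force: [3.2, -14.5, -0.2]
opening: 0.4
```

Request:
jog_arm([
  [1, [0, 0.4, 0], 0],
  [1, [0, 0.4, 0], 0],
  [1, [0, 0.4, 0], 0],
])

```text
time: 14.7
eef_pos: [514.8, -3.5, 42.7]
tool_rot: [-0.001, 0.04, 0.999, -0.002]
contact_force: [3.0, -15.8, 0.1]
opening: 0.4
```

Push is about 15.8 N. Back off straight, then lift.

Request:
jog_arm([
  [1, [0, -5, 0], 0],
  [1, [0, -14, 0], 0],
  [1, [0, -20, 0], 0],
  [1, [0, -20, -50], 0],
  [1, [0, -40, -100], 0],
  [1, [0, -90, -120], 0],
  [1, [0, -140, -120], 0],
  [1, [0, -190, -120], 0],
  [1, [0, -190, -120], 0],
  [1, [0, -190, -120], 0],
])

```text
time: 15.7
eef_pos: [499.8, -190.9, 162.4]
tool_rot: [-0.0, 0.041, 0.999, 0.0]
contact_force: [0.3, -0.1, -0.2]
opening: 0.4
```

```bash
python3 - <<'E'
from h import *
p=get_image("scene"); s=sense(); print(s["eef_pos"],s["time"],s["contact_force"])
cv2.imwrite("pics/s4.png",cv2.resize(p["frame"][150:290,260:440],(800,622))[:600])
for n in("scene","top"):
    p=get_image(n)
    for q in("bar_fin","wedge_fin"):
        for r in place_of(q,p)[:1]: print(n,q,round(r["conf"],2),np.round(atz(p,r["pixel"],52),1))
E
```

```text
[ 500.03761767 -189.82967914  162.36373487] 15.75 [-0.82924605  0.38558633 -0.05237065]
scene bar_fin 0.74 [553.2  84.9  52. ]
scene wedge_fin 0.65 [517.5  13.9  52. ]
top bar_fin 0.47 [566.8  81.5  52. ]
```

View pics/s4.png

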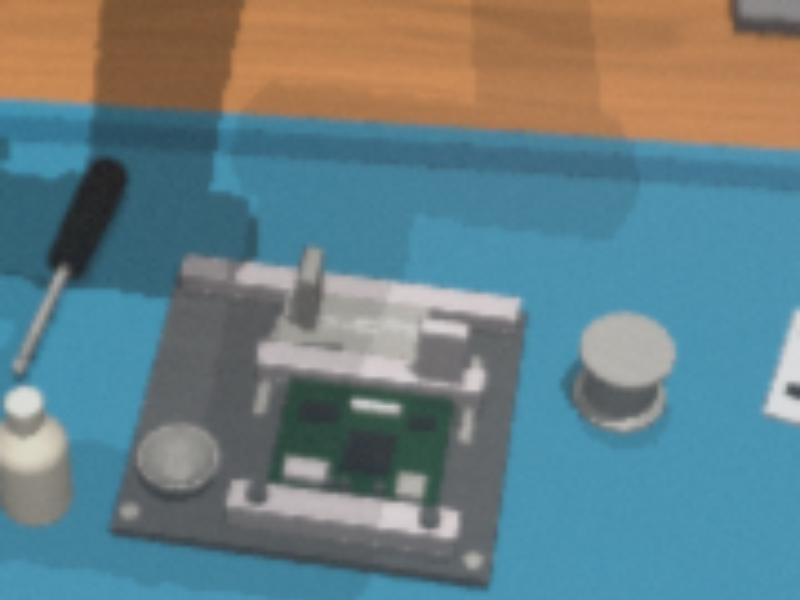

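The wedge is jammed along the ramp block (fin at (308,290)). The bar is on the board, the board is on the stop, and the dish, bottle, screwdriver and spool are unmoved. The arm is clear.

```bash
python3 -c "
from cell import *
print(finish_job())"
```

```text
the job is handed in; nothing more can be done
None
```

The board is clamped and the job is handed in, at about 16 s of the 48 s allowed. I had no way to measure the grip with the hand off; the squeeze below is worked out from the push.

- **Bar:** I pushed its fin with shut fingers until the board sat on the stop. At the end the push was about 11 N and the bar no longer moved.
- **Wedge:** I then pushed it along its ramp by force. It met the bar after about 63 mm of fin travel, as seen by the cameras, and I stopped at about 15.8 N. By the given ratio that leaves roughly 11–17 N on the board, inside the 8–30 N range.
- **Let go:** I backed straight off and lifted the arm clear. The wrist then read no contact force.

**Last checks:** The final scene picture shows the wedge still against the ramp block, the bar on the board and the board at the stop. The spool, dish, bottle and screwdriver look unmoved; I did not re-check the parts box, meter and tip tin, which the arm never went near.

**Disagreements:** The detected fin positions differed by up to about 14 mm between cameras. Both fins also appeared a few mm off their nominal start, so I went by force rather than position. The last top view did not find the wedge fin; the scene view did. I also saw an unexplained side load while seating the bar, up to about 6.5 N upward on the tool. The final picture shows nothing amiss from it.

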